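# Weigh a carved jar on the spring-lever beam scale

## Robot

A 7-joint arm with a two-finger parallel gripper is mounted at the origin on the work surface. World frame = base frame: x ahead of the robot, y to its left, z up, the work surface at z = 0. Lengths are in m, angles in degrees, forces in N, time in s.
With the tool pointing down it reaches from about 0.425 to 0.875 m from the base axis. Payload 4.7 kg.
Tool frame: the origin (TCP) lies on the centre line of the jaws, within the pads' length; the fingertips stand 17 mm ahead of it and the grasp point (between the pads) lies 2 mm behind it; z points along the fingers, y is the line along which they close (so a half turn about z gives the same grasp; the last joint's range is limited). The gripper opens to 87 mm and grips with 3 to 60 N. Pads are 19 mm wide; open, the fingers measure 117 mm over their backs; the gripper's body (75 mm by 190 mm) begins 51 mm behind the grasp point.
Start: joints at [-67.202, 18.392, -4.016, 83.108, 1.295, 78.541, -3.26], TCP at [0.243, 0.603, 0.24] pointing down, gripper open.
Joint ranges: [-163.93, 163.93], [-17.29, 119.83], [-79.2, 71.16], [3.27, 140.29], [-89.18, 269.18], [5.43, 117.66], [-154.24, 154.24]. Speed limits (degrees/s): [147.25, 147.25, 180, 180, 180, 180, 180].

## Interface

Orientations are given as [roll, pitch, yaw] about the fixed x, y, z axes, in that order (R = Rz(yaw) Ry(pitch) Rx(roll)).
In Python, from cell import env, read_camera gives the robot as it stands.
- The arm moves only by the shell command python3 -m jog 'ROWS' [FORCE]. ROWS is JSON, a list of rows, each a list of 5 numbers: the opening, from 0 (shut) to 1 (fully open), then the shift along the tool's x, y, z each as a share of 0.02 m, from -1 to 1, then the turn about the tool's z as a share of 45 degrees, from -1 to 1. In form: [[gripper, x, y, z, yaw], ...]. A call has 1 to 12 rows; each row shifts and turns the commanded pose from where the row before left it, along the tool's axes as they then stand; what a row does not reach is not made up. A row lasts 1/12 s, in which the tool goes at most 41.7 mm and 7.16 degrees, less where a joint would pass 70% of its speed; a pose out of reach is approached as far as the arm can. A call with a number of a shift or a turn outside -1 to 1 is refused whole. A call with a gripper value outside its range is refused whole. The fingers move at their own pace and stop on an object; FORCE is the grip in N (left out, the last holds). Time passes only in rows, so rows that do not move let the fingers close. It gives the time, the measured TCP pose, the force, the opening and the grip force at its end, in the units of the state.
- env.get_obs(): the state, without advancing time (a new reading comes with each control period).
- read_camera(name): name is "side" or "top"; returns a dict with "color" (384x512x3 uint8, red, green, blue), "range_z" (384x512 float32, m along the optical axis (not along the pixel's ray), 0 where there is no reading), "mtx" (3x3 intrinsics, pixels), "k1" (the pictures are not rectified: a ray, as slopes to the right and down, at radius r is drawn at 1 + k1 r^2 times it, then the intrinsics apply), "world_from_camera" (4x4, takes a point from camera to world coordinates). Camera axes: x right, y down, z forward; pixel columns grow to the right and rows downward; lengths in m; the calibration is good to about 2 mm. A picture is of the moment at which its call begins.
- env.sign_off(): hands the job in; it is judged then, once.
The state is a dict: "time_s": time; "qpos": joint angles; "joint_velocities": joint speeds; "effort": joint torques, N m; "tool_pos": TCP position; "tool_rot": TCP orientation; "force": force on the tool from outside, world axes, zero at the start; "wrist_torque": the same for the moment, N m; "grip_width": finger opening in m; "grasp_force": force on a finger pad.
Only numpy, scipy, OpenCV 4.12 (cv2) and the standard library are available. Lean on these libraries where they do the work, as an engineer would, in place of code of your own. Each camera call takes 0.05 s, during which the arm holds its last target. There are 200 camera calls.

## Task

Weigh the small carved jar that sits in the hanging pan of the beam scale: take the black grip of the hand lever, swing the lever towards the brass poise until the beam lifts off its stop, and keep the red pointer floating inside the green band for six seconds without the beam ever banging on a stop. The beam is top-heavy and will not settle by itself, so keep correcting with the lever, and finish while still holding the grip with the pointer floating almost still near the middle of the green band. Work by the lever only: do not touch the beam, the pan or the jar, and leave the other wares where they stand.

Things in the scene. Friction and masses are not known exactly. Their poses are not given: they have to be found in the camera images.
- scale: Slate-blue cast scale stand, fixed; place and yaw (within 0.25 rad) vary. Origin on the bench under the pivot; y runs along the beam (pan at +y, poise and pointer at -y), x is the pivot axis, z up. Base 150 x 400 x 22 mm (y -290 to +110); column 46 mm wide to 180 mm; graduated sector of 105 mm radius at x = -33 mm behind the lever; index post 252 mm high at y = -284 mm.
- pivot (a point): Point on the common pivot axis of beam and lever, 175 mm above the bench, straight over the scale's origin. A coil spring on this axis, nominally 0.25 N m/rad, joins lever and beam: torque on the beam = 0.25 x (lever angle - beam angle), positive lifting the pan.
- beam (a joint): Tilt of the beam (rad): 0 level, pointer on the black line amid the green band; positive = pan (+y end) up, pointer down. Stops at -0.16 (pan down, where it rests at the start) and +0.16; the green band is -0.07 to +0.07. Moment of inertia with all it carries, jar included: nominally 0.063 kg m2; friction low (damping about 0.012 N m s/rad).
- lever (a joint): Hand lever's angle (rad) about the scale's x axis: 0 at its stop, where it starts, leaning 0.625 from upright towards the pan (+y); upright at 0.625; up to 1.25 leaning to the poise (-y). At value q the grip axis is at y = 135 sin(0.625-q), z = 175 + 135 cos(0.625-q) mm in the scale's frame. Balance lies between 0.2 and 1.05 depending on the jar. Springs back if let go; takes up to 3 N.
- lever_grip (a point): Point to grasp: on the axis of the lever's grip, 100 mm from the beam's plane towards the robot (x = -100 mm in the scale's frame).
- grip: Black revolving grip of the lever: cylinder 20 mm in diameter, 70 mm long along the scale's x, from x = -65 to -135 mm in the scale's frame; it spins freely on its pin, so a hand that holds it need not turn with the lever. Origin on its axis at x = -55 mm. Grasp from above, fingers closing along the scale's y.
- beam_bar: Aluminium beam 12 mm wide, 22 mm high, about 420 mm long along the scale's y with a red pointer at its -y end, a 128 mm mast above the pivot, and all it carries. Origin on the pivot axis.
- poise: Brass counterpoise, 54 mm in diameter, 46 mm long, 0.82 kg, clamped on the beam 170 mm from the pivot (-y): it balances the empty pan and about 200 g. Origin at its centre.
- bob: Brass sensitivity weight on the mast, nominally 0.27 kg (true value 0.94 to 1.07 times that), centre 106 mm above the pivot. It makes the beam top-heavy by 0.265 to 0.305 N m per rad of tilt, a little more than the spring's 0.25: with the lever held still the beam slowly tips away from balance (time constant 1 to 2 s). Origin at its centre.
- pan: Steel stirrup and pan, 0.50 kg, hanging freely from the beam's +y end. Origin on its knife edge, 200 mm from the pivot; pan 116 mm wide, its floor 121 mm under the knife edge.
- pan_floor (a point): Centre of the pan's floor.
- pointer_tip (a point): Tip of the red pointer, 271 mm from the pivot.
- green_mark (a point): Black centre line of the green band on the index post, beside the pointer tip when the beam is level (height 175 mm).
- jar: Small carved terracotta jar with lid standing in the pan, 72 mm wide, 78 mm high, nominally 0.30 kg; the true mass, 0.24 to 0.32 kg, is what is weighed. Origin at the centre of its foot.
- black_jar: Burnished black lidded jar on the bench, 100 mm wide, 115 mm high; origin under its foot. Leave alone.
- glue_jar: White plastic jar with a yellow lid on the left of the bench, 68 mm wide, 71 mm high; origin under its base. Leave alone.
Not all that is in view belongs to the job. What is shaped like the jar but turquoise is not meant.

How it is judged:
By the outcome, as a careful person would: the job done as asked, in the order asked, and still so for the second after the job is handed in, while the arm keeps its last pose, push and grip.
It also fails if it takes over 58 s, if anything falls off the work surface, if the arm or the gripper's body presses on something with over 40 N, if the wrist force passes 120 N, or if a joint passes its speed limit or range.

## Working session

There is one attempt and no reset: what is moved stays moved. The work goes in short steps, Python scripts to look and compute and a shell command to move; the robot and the scene stay as the last step left them, time stands still between calls to the robot, and variables do not carry over. Pictures are saved under pics/ and viewed, at most 10 in all, crops included, and the job is handed in when it is done.

```bash
ls; mkdir -p pics; python3 - <<'E'
from cell import env, read_camera
import cv2
print(env.get_obs())
for n in("side","top"):
    c=read_camera(n);cv2.imwrite(f"pics/{n}0.png",c["color"][:,:,::-1]);print(n,c["mtx"],c["k1"],c["world_from_camera"])
E
```

```text
pics
{'time_s': 0.0, 'qpos': array([-67.20370629,  18.43935377,  -4.0150894 ,  83.17443587,
         1.29411334,  78.54112396,  -3.25793769]), 'joint_velocities': array([-0.14663732, -0.01298006, -0.02308779,  0.02376264,  0.02752421,
       -0.04100664, -0.08740482]), 'effort': array([-9.12728847e-04, -4.91280699e+01, -4.04431326e-01, -3.12529743e+01,
       -6.41001854e-02,  4.35573875e-02,  1.97236700e-04]), 'tool_pos': array([0.2432229 , 0.60221753, 0.23846217]), 'tool_rot': array([-1.79890278e+02,  5.02251992e-03,  1.58014916e+02]), 'force': array([ 0.39867535, -0.46233812, -0.37994803]), 'wrist_torque': array([-0.04273846,  0.0219923 , -0.05665174]), 'grasp_force': 0.0, 'grip_width': 0.086856408856065}
side [[452.68006105   0.         254.5220056 ]
 [  0.         452.68006105 191.1102532 ]
 [  0.           0.           1.        ]] 0.01886368351197111 [[-0.95053194 -0.22336041  0.21586838  0.19871459]
 [-0.31054016  0.69971834 -0.6433965   1.17379174]
 [-0.00733776 -0.67860472 -0.73446701  1.54463846]
 [ 0.          0.          0.          1.        ]]
top [[368.9146693    0.         252.39868341]
 [  0.         368.9146693  191.34343324]
 [  0.           0.           1.        ]] -0.10574966658135256 [[-0.01646718 -0.99812854  0.05889188  0.52921061]
 [-0.99983689  0.01687508  0.00643565 -0.01762595]
 [-0.00741741 -0.0587763  -0.99824362  1.4370577 ]
 [ 0.          0.          0.          1.        ]]
```

View pics/side0.png

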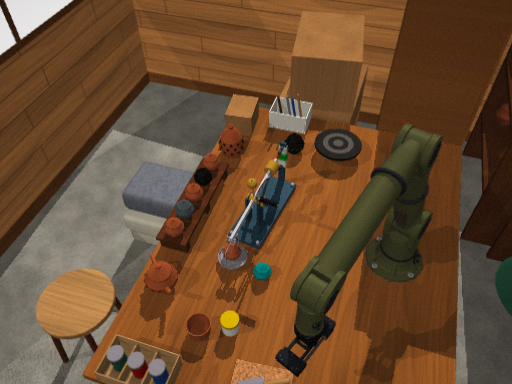

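View pics/top0.png

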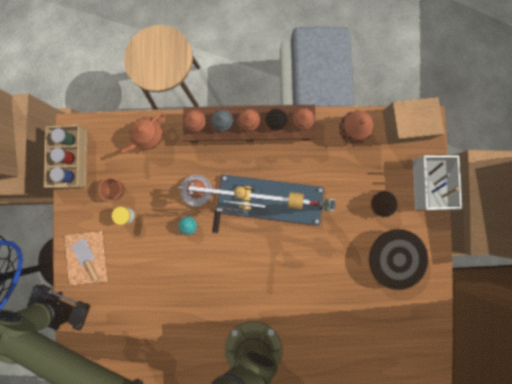

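Top view: pan and jar at about (197,190), base around (270,200), pointer near (330,204), dark lever grip near (216,222). Look-alikes for the grip are the black jar (384,203), the dark shelf jar (277,119) and shadows on the base. For the jar they are the turquoise one (188,226) and the terracotta ones on the shelf. In the side view the scale is at about (265,205), with the lever near (262,203).

```bash
cat > h.py <<'E'
import numpy as np, cv2
from cell import env, read_camera
def ray(c,u,v):
    K=c["mtx"];d=np.array([(u-K[0,2])/K[0,0],(v-K[1,2])/K[1,1]]);s=d.copy()
    for _ in range(10): s=d/(1+c["k1"]*(s@s))
    T=c["world_from_camera"];return T[:3,3],T[:3,:3]@np.array([s[0],s[1],1.])
def onz(c,u,v,z):
    o,d=ray(c,u,v);return o+d*(z-o[2])/d[2]
def proj(c,P):
    T=c["world_from_camera"];p=T[:3,:3].T@(np.array(P)-T[:3,3]);s=p[:2]/p[2]
    s=s*(1+c["k1"]*(s@s));K=c["mtx"];return np.array([K[0,0]*s[0]+K[0,2],K[1,1]*s[1]+K[1,2]])
def tri(c1,p1,c2,p2):
    o1,d1=ray(c1,*p1);o2,d2=ray(c2,*p2)
    t=np.linalg.lstsq(np.c_[d1,-d2],o2-o1,rcond=None)[0]
    a,b=o1+d1*t[0],o2+d2*t[1];return (a+b)/2,np.linalg.norm(a-b)
E
python3 - <<'E'
from h import *
s=read_camera("side");t=read_camera("top")
a=cv2.resize(s["color"][135:275,215:315],None,fx=4,fy=4,interpolation=cv2.INTER_CUBIC)
b=cv2.resize(t["color"][165:245,175:345],None,fx=4.7,fy=4.7,interpolation=cv2.INTER_CUBIC)
cv2.imwrite("pics/a.png",a[:,:,::-1]);cv2.imwrite("pics/b.png",b[:,:,::-1])
h=cv2.cvtColor(t["color"],cv2.COLOR_RGB2HSV)
m=((h[...,0]>95)&(h[...,0]<125)&(h[...,1]>70)&(h[...,2]>30)).astype(np.uint8);m[:,:205]=0;m[:165]=0;m[240:]=0;m[:,345:]=0
cs=max(cv2.findContours(m,0,1)[0],key=cv2.contourArea);r=cv2.minAreaRect(cs);print(r,cv2.boxPoints(r))
for p in cv2.boxPoints(r):print(onz(t,*p,.022))
E
```

```text
((305.0, 215.0), (0.0, 0.0), 0.0) [[305. 215.]
 [305. 215.]
 [305. 215.]
 [305. 215.]]
[ 0.51844171 -0.20865214  0.022     ]
[ 0.51844171 -0.20865214  0.022     ]
[ 0.51844171 -0.20865214  0.022     ]
[ 0.51844171 -0.20865214  0.022     ]
```

View pics/a.png

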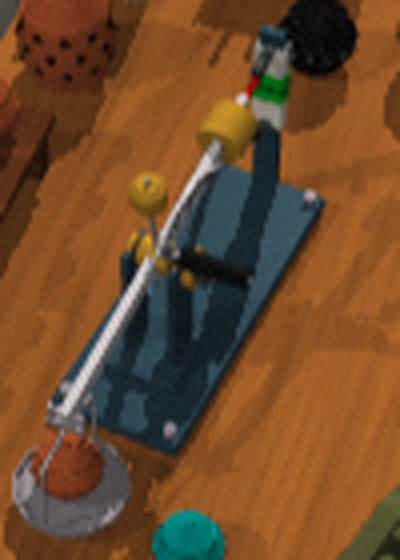

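View pics/b.png

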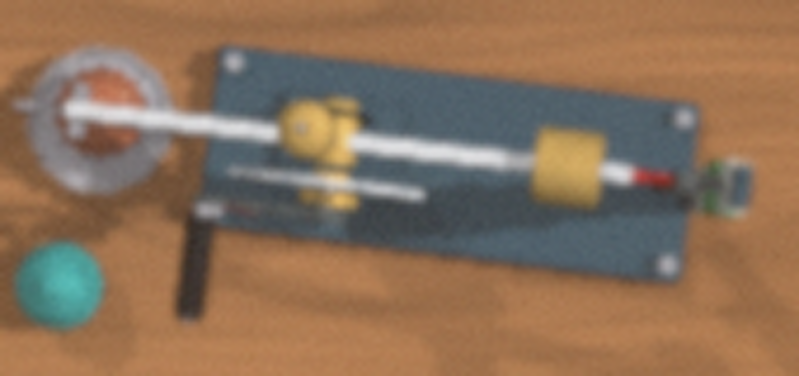

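The crops show the black grip clearly. In the top view it runs from px (217.6,212) to (215,233), and in the side view from (260,199) to (277,205). The terracotta jar is in the pan, and the turquoise one stands apart. Next I measure the grip from both views and the base yaw.

```bash
python3 - <<'E'
from h import *
s=read_camera("side");t=read_camera("top")
def big(m,x0,x1,y0,y1):
    z=np.zeros_like(m,np.uint8);z[y0:y1,x0:x1]=m[y0:y1,x0:x1]
    return max(cv2.findContours(z,0,1)[0],key=cv2.contourArea)
I=t["color"].astype(int)
r=cv2.minAreaRect(big(cv2.morphologyEx((I[...,2]>I[...,0]+4).astype(np.uint8),cv2.MORPH_CLOSE,np.ones((9,9))),212,330,165,240));print(r)
P=np.array([onz(t,*p,.022) for p in cv2.boxPoints(r)]);print(P, [np.linalg.norm(P[i]-P[i-1]) for i in range(4)])
def grip(c,box,th):
    J=c["color"].astype(int);m=(J.max(2)<th)
    k=big(m,*box);R=cv2.minAreaRect(k);print(R);b=cv2.boxPoints(R)
    e=[b[i]-b[i-1] for i in range(4)];i=int(np.argmax([np.linalg.norm(x) for x in e[:2]]))
    m1=(b[i]+b[(i+1)%4])/2;m2=(b[i-1]+b[i-2])/2;return sorted([m1,m2],key=lambda p:p[1])
gt=grip(t,(208,224,211,240),60);gs=grip(s,(258,282,195,210),45)
print(gt,gs)
for a,b in zip(gt,gs):print(tri(t,a,s,b))
yel=big((I[...,0]>120)&(I[...,2]<70)&(I[...,1]>90),230,255,180,215)
# knife end & pointer of the beam seen in both
for a,b in(((175+75/4.7,165+112/4.7),(215+62/4,135+412/4)),((175+640/4.7,165+175/4.7),(215+247/4,135+97/4))):print(tri(t,a,s,b))
E
```

```text
((270.10772705078125, 199.63845825195312), (101.83251190185547, 36.96234893798828), 7.125016689300537)
[[ 0.53687161  0.12749405  0.022     ]
 [ 0.67790521  0.10821104  0.022     ]
 [ 0.62248963 -0.28053483  0.022     ]
 [ 0.48190655 -0.25917415  0.022     ]] [np.float64(0.39055531382435693), np.float64(0.14234574520500415), np.float64(0.3926757385129198), np.float64(0.1421966289496963)]
((214.5, 228.5), (3.0, 1.0), 90.0)
((268.0, 203.0), (12.0, 20.0), 90.0)
[array([214.5, 227. ], dtype=float32), array([214.5, 230. ], dtype=float32)] [array([278., 203.], dtype=float32), array([258., 203.], dtype=float32)]
(array([0.47738269, 0.10672922, 0.28864797]), np.float64(0.021718308964264837))
(array([0.5075834 , 0.11882786, 0.29128688]), np.float64(0.060835489531641))
(array([0.62007755, 0.20786479, 0.14393688]), np.float64(0.004206029270223926))
(array([ 0.56067874, -0.20605601,  0.20495646]), np.float64(0.0029206999690810547))
```

```bash
cat >> h.py <<'E'
O=np.array([.5925,.0131,0]);YAW=np.radians(-8.1)
ex=np.array([np.cos(YAW),np.sin(YAW),0]);ey=np.array([-np.sin(YAW),np.cos(YAW),0])
def W(x,y,z): return O+ex*x+ey*y+np.array([0,0,z])
E
python3 - <<'E'
from h import *
s=read_camera("side");t=read_camera("top")
for a,b in(((217.6,212.2),(260,199.5)),((215,232.7),(277,205)) ):print(tri(t,a,s,b))
y,z=.135*np.sin(.625),.175+.135*np.cos(.625)
for x in(-.065,-.135,-.1):
  P=W(x,y,z);print(P,proj(t,P),proj(s,P))
def e2r(r):
    from scipy.spatial.transform import Rotation as R;return R.from_euler('xyz',r,degrees=True).as_matrix()
o=env.get_obs();R=e2r(o["tool_rot"]);print(R,o["tool_pos"],o["time_s"])
E
```

```text
(array([0.53558926, 0.10052185, 0.28076003]), np.float64(0.0037798454527728825))
(array([0.46949286, 0.10876546, 0.28179901]), np.float64(0.0007237721184094893))
[0.53927799 0.1004587  0.28448002] [217.31507529 210.43575511] [259.57046315 198.62540096]
[0.46997633 0.11032179 0.28448002] [214.43955663 232.70871733] [276.6790768  204.79485369]
[0.50462716 0.10539024 0.28448002] [215.87532515 221.56257724] [268.07015621 201.69038999]
[[-9.27241220e-01  3.74464577e-01 -2.65239053e-05]
 [ 3.74464575e-01  9.27241202e-01 -1.88008252e-04]
 [-4.58083727e-05 -1.84261264e-04 -9.99999982e-01]] [0.24340736 0.60265827 0.23943109] 0.4
```

Triangulated and model grip centres agree within 3 mm: (0.503, 0.105, 0.283), where z should be 0.2845. Reach is 0.51 m, and yaw -8.1° is within ±14.3°. The tool turns by -13.9°, rises about 0.1 m, then shifts -0.328 m in x and -0.456 m in y along its own axes.

```bash
python3 -m jog '[[1,0,0,-1,-0.155],[1,0,0,-1,-0.155],[1,0,-0.5,-1,0],[1,-0.4,-0.7,-1,0],[1,-0.7,-1,-1,0],[1,-0.7,-1,0,0],[1,-0.7,-1,0,0],[1,-0.7,-1,0,0],[1,-0.7,-1,0,0],[1,-0.7,-1,0,0],[1,-0.7,-1,0,0],[1,-0.7,-1,0,0]]' && python3 -m jog '[[1,-0.7,-1,0,0],[1,-0.7,-1,0,0],[1,-0.7,-1,0,0],[1,-0.7,-1,0,0],[1,-0.7,-1,0,0],[1,-0.7,-1,0,0],[1,-0.7,-1,0,0],[1,-0.7,-1,0,0],[1,-0.7,-1,0,0],[1,-0.7,-1,0,0],[1,-0.7,-0.5,0,0],[1,0,0,0,0]]'
cat >> h.py <<'E'
from scipy.spatial.transform import Rotation as Rn
def inscale(P): 
    d=np.array(P)-O; return np.array([d@ex,d@ey,d[2]])
def tcp():
    o=env.get_obs();return o,Rn.from_euler('xyz',o["tool_rot"],degrees=True).as_matrix()
E
python3 - <<'E'
from h import *
o,R=tcp();G=np.array([.503,.105,.281]);print("tool delta/20mm",R.T@(G-o["tool_pos"])/.02,o["tool_rot"],o["tool_pos"])
E
```

```text
time_s: 1.4
tool_pos: [0.3369, 0.4026, 0.3398]
tool_rot: [180.0, 0.0, 172.0]
force: [0.3, -0.4, 0.0]
grip_width: 0.0872
grasp_force: 0.0
time_s: 2.4
tool_pos: [0.4618, 0.1702, 0.3399]
tool_rot: [-180.0, 0.1, 171.6]
force: [-0.8, -0.3, 0.4]
grip_width: 0.0868
grasp_force: 0.0
tool delta/20mm [-2.50849614 -2.92200668  2.95089411] [-1.79962968e+02  1.07953792e-01  1.71579105e+02] [0.4618249  0.17021115 0.33988547]
```

```bash
python3 -m jog '[[1,-0.9,-1,0,0],[1,-0.9,-1,0,0],[1,-0.7,-0.92,0,0],[1,0,0,0.5,0],[1,0,0,1,0],[1,0,0,1,0],[1,0,0,0.45,0],[1,0,0,0,0]]' 20
python3 - <<'E'
from h import *
s=read_camera("side");t=read_camera("top");t2=read_camera("top")
o,R=tcp();G=np.array([.503,.105,.281]);print("tool delta/20mm",R.T@(G-o["tool_pos"])/.02,inscale(o["tool_pos"]))
b=np.hstack([cv2.resize(c["color"][y:y+130,x:x+130],None,fx=3,fy=3,interpolation=cv2.INTER_CUBIC) for c,x,y in((s,200,135),(t,200,145))])
cv2.imwrite("pics/c.png",b[:,:,::-1])
I=t["color"].astype(int);m=(I[...,0]>110)&(I[...,2]<90)&(I[...,1]>80);m[:, :285]=0;m[:,310:]=0;m[:185]=0;m[215:]=0
m=cv2.erode(m.astype(np.uint8),np.ones((3,3)))>0
print(m.sum(),np.argwhere(m).mean(0),t["range_z"][m].mean(),t["range_z"][m].std(),t2["range_z"][m].mean(),(t["range_z"]-t2["range_z"])[m].std())
E
```

```text
time_s: 3.07
tool_pos: [0.4992, 0.1101, 0.2781]
tool_rot: [-179.9, -0.2, 172.0]
force: [-0.5, -0.2, -0.4]
grip_width: 0.087
grasp_force: 0.0
tool delta/20mm [-0.12117552 -0.24135365  0.03263713] [-0.10398934  0.08319447  0.28165378]
25 [205.44 294.72] 1.1647096 0.23777151 1.2140434 0.23817295
```

View pics/c.png

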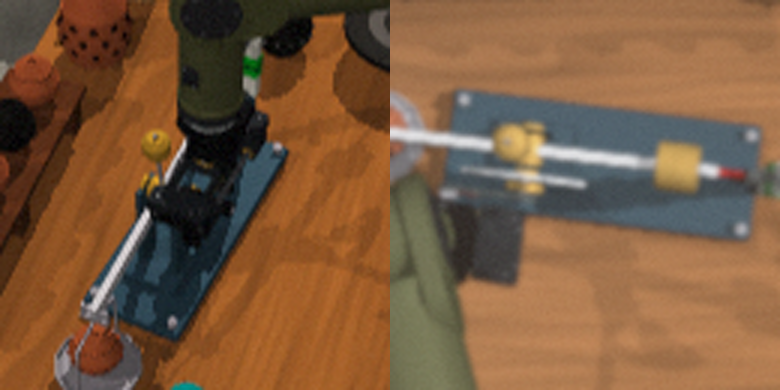

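Both fingers straddle the grip, and the top view shows the whole beam unobstructed, with the poise at about px (296,200) and the bob at (241,193). I make a small correction and close, then set up a tilt measurement from the poise's height.

```bash
python3 -m jog '[[1,-0.12,-0.24,0,0],[0,0,0,0,0],[0,0,0,0,0],[0,0,0,0,0],[0,0,0,0,0],[0,0,0,0,0]]' 20
cat >> h.py <<'E'
def cloud(t):
    K=t["mtx"];v,u=np.mgrid[150:245,175:350].reshape(2,-1).astype(float)
    s=cv2.undistortPoints(np.c_[u,v][:,None],K,np.array([t["k1"],0,0,0,0.]))[:,0]
    z=t["range_z"][150:245,175:350].ravel();T=t["world_from_camera"]
    P=(np.c_[s,np.ones(len(s))]*z[:,None])@T[:3,:3].T+T[:3,3]-O
    return np.c_[P@ex,P@ey,P[:,2]][z>0]
def theta(t):
    "tilt from poise height and from bar heights on the pan side"
    P=cloud(t);m=(abs(P[:,0])<.017)&(P[:,1]>-.19)&(P[:,1]<-.15)&(P[:,2]>.15)
    zc=P[m,2]-np.sqrt(.027**2-P[m,0]**2);a=(.175-np.median(zc))/.17
    m2=(abs(P[:,0])<.004)&(P[:,1]>.09)&(P[:,1]<.13)&(P[:,2]>.13)&(P[:,2]<.23)
    b=np.median((P[m2,2]-.186)/P[m2,1]) if m2.any() else np.nan
    return a,b,m.sum(),m2.sum(),zc.std()
E
python3 - <<'E'
from h import *
for i in range(3):
  print(theta(read_camera("top")))
o,R=tcp();p=inscale(o["tool_pos"]);print(p,o["grip_width"],o["grasp_force"],o["force"],.625-np.arctan2(p[1],p[2]+.002-.175))
E
```

```text
time_s: 3.72
tool_pos: [0.5027, 0.1045, 0.2807]
tool_rot: [180.0, 0.0, 172.0]
force: [0.1, 0.9, 0.6]
grip_width: 0.0617
grasp_force: 0.0
(np.float64(-0.15727181219980674), np.float64(-0.1600903789390269), np.int64(120), np.int64(24), np.float64(0.0033247833447202944))
(np.float64(-0.16004007457400204), np.float64(-0.15793971041903607), np.int64(120), np.int64(25), np.float64(0.003047746771921001))
(np.float64(-0.16106224371524752), np.float64(-0.1561440745028249), np.int64(121), np.int64(25), np.float64(0.003257781898916981))
[-0.10184324  0.0777553   0.2805827 ] 0.049257258719381976 0.0 [-0.66396107 -0.51423642 -0.05094785] -0.0008311946674206538
```

```bash
python3 -m jog '[[0,0,0,0,0],[0,0,0,0,0],[0,0,0,0,0],[0,0,0,0,0],[0,0,0,0,0],[0,0,0,0,0],[0,0,0,0,0],[0,0,0,0,0],[0,0,0,0,0],[0,0,0,0,0]]' 25
cat > ctl.py <<'E'
import sys,json,os
from h import *
def qnow():
    o=env.get_obs();p=inscale(o["tool_pos"])
    return o["time_s"],.625-np.arcsin(np.clip(p[1]/.135,-1,1)),p,o
def log(r): open("log.txt","a").write(json.dumps(r)+"\n")
def load(): return np.array([json.loads(l) for l in open("log.txt")])
def meas(n):
    for _ in range(n):
        t,q,p,o=qnow();a=theta(read_camera("top"));th=float(.65*a[0]+.35*a[1]) if np.isfinite(a[1]) else float(a[0])
        log([t,float(q),th])
    t,q,p,o=qnow();print("t %.2f q %.3f th %.4f (%.3f %.3f n%d,%d) x %.4f z %.4f F %s gw %.4f gf %.1f"%(t,q,th,a[0],a[1],a[2],a[3],p[0],p[2]+.002,np.round(o["force"],1),o["grip_width"],o["grasp_force"]))
    return th
def rows(qt,n):
    "rows from the present pose to lever angle qt in n rows"
    t,q,p,o=qnow();g=np.linspace(q,qt,n+1);y=.135*np.sin(.625-g);z=.173+.135*np.cos(.625-g);z[0]=p[2]
    R=Rn.from_euler('xyz',o["tool_rot"],degrees=True).as_matrix()
    for a,b,c,d in zip(y,y[1:],z,z[1:]):
        w=ey*(b-a)+np.array([0,0,d-c])+ex*(-.1019-p[0])/n
        print("  row",np.round(R.T@w/.02,3))
if __name__=="__main__":
    if sys.argv[1]=="m": meas(int(sys.argv[2]))
    if sys.argv[1]=="r":
        for a in sys.argv[2:]: print(a);rows(float(a.split(",")[0]),int(a.split(",")[1]))
    if sys.argv[1]=="lift": sys.exit(1 if meas(2)>-.150 else 0)
E
python3 ctl.py m 1; python3 ctl.py r 0.25,3
python3 - <<'E'
import numpy as np
g=np.arange(.25,1.0,.04);y=.135*np.sin(.625-g);z=.175+.135*np.cos(.625-g)
for i in range(len(g)-1):print("%.2f"%g[i+1],np.round((y[i+1]-y[i])/.02,2),np.round(-(z[i+1]-z[i])/.02,2))
E
```

```text
time_s: 4.7
tool_pos: [0.5027, 0.1045, 0.2806]
tool_rot: [180.0, 0.0, 172.0]
force: [-0.4, 0.1, -0.5]
grip_width: 0.0188
grasp_force: 25.0
t 4.75 q 0.011 th -0.1591 (-0.159 -0.160 n119,25) x -0.1018 z 0.2826 F [-0.2  0.4 -0.8] gw 0.0187 gf 25.0
0.25,3
  row [ 0.002 -0.451 -0.43 ]
  row [ 0.002 -0.473 -0.255]
  row [ 0.002 -0.492 -0.217]
0.29 -0.25 -0.09
0.33 -0.26 -0.08
0.37 -0.26 -0.07
0.41 -0.26 -0.06
0.45 -0.26 -0.05
0.49 -0.27 -0.04
0.53 -0.27 -0.03
0.57 -0.27 -0.02
0.61 -0.27 -0.01
0.65 -0.27 0.0
0.69 -0.27 0.01
0.73 -0.27 0.02
0.77 -0.27 0.03
0.81 -0.27 0.04
0.85 -0.26 0.05
0.89 -0.26 0.07
0.93 -0.26 0.08
0.97 -0.26 0.09
```

Gripped (18.8 mm, 25 N). I now swing to q≈0.25, then take small steps, stopping as soon as the beam lifts.

```bash
J="python3 -m jog"; { python3 -m jog '[[0,0,-0.34,-0.3,0],[0,0,-0.35,-0.21,0],[0,0,-0.36,-0.18,0],[0,0,-0.36,-0.15,0],[0,0,0,0,0]]' && python3 ctl.py lift \
&& python3 -m jog '[[0,0,-0.13,-0.05,0],[0,0,-0.12,-0.04,0]]' && python3 ctl.py lift \
&& python3 -m jog '[[0,0,-0.13,-0.04,0],[0,0,-0.13,-0.04,0]]' && python3 ctl.py lift \
&& python3 -m jog '[[0,0,-0.13,-0.04,0],[0,0,-0.13,-0.03,0]]' && python3 ctl.py lift \
&& python3 -m jog '[[0,0,-0.13,-0.03,0],[0,0,-0.13,-0.03,0]]' && python3 ctl.py lift; } | grep '^t \|force'
```

```text
force: [1.3, -2.7, -7.5]
grasp_force: 25.0
t 5.27 q 0.258 th -0.1651 (-0.165 -0.166 n119,25) x -0.1019 z 0.2988 F [ 2.  -2.3 -8.6] gw 0.0189 gf 25.0
force: [2.5, -2.0, -9.8]
grasp_force: 25.0
t 5.53 q 0.295 th -0.1580 (-0.162 -0.151 n120,25) x -0.1019 z 0.3006 F [  2.2  -3.7 -11.2] gw 0.0190 gf 25.0
force: [2.1, -3.0, -12.9]
grasp_force: 25.0
t 5.80 q 0.335 th -0.1558 (-0.156 -0.155 n119,24) x -0.1019 z 0.3024 F [  2.4  -3.3 -13.8] gw 0.0188 gf 25.0
force: [3.7, -2.3, -14.0]
grasp_force: 25.0
t 6.07 q 0.374 th -0.1595 (-0.160 -0.159 n114,26) x -0.1019 z 0.3039 F [  2.8  -3.3 -15.1] gw 0.0186 gf 25.0
force: [3.8, -2.3, -15.5]
grasp_force: 25.0
t 6.33 q 0.413 th -0.1602 (-0.160 -0.161 n121,26) x -0.1019 z 0.3052 F [  3.   -1.3 -16. ] gw 0.0188 gf 25.0
```

```bash
{ python3 -m jog '[[0,0,-0.13,0,0],[0,0,-0.13,0,0]]' && python3 ctl.py lift \
&& python3 -m jog '[[0,0,-0.13,0,0],[0,0,-0.13,0,0]]' && python3 ctl.py lift \
&& python3 -m jog '[[0,0,-0.13,0,0],[0,0,-0.13,0,0]]' && python3 ctl.py lift \
&& python3 -m jog '[[0,0,-0.13,0,0],[0,0,-0.13,0,0]]' && python3 ctl.py lift; } | grep '^t '
```

```text
t 6.60 q 0.448 th -0.1594 (-0.161 -0.157 n120,26) x -0.1019 z 0.3059 F [  1.7  -1.4 -11.7] gw 0.0190 gf 25.0
t 6.87 q 0.486 th -0.1581 (-0.158 -0.158 n121,25) x -0.1018 z 0.3065 F [ 0.   0.5 -5.3] gw 0.0189 gf 25.0
t 7.13 q 0.525 th -0.1618 (-0.159 -0.166 n122,25) x -0.1017 z 0.3069 F [-2.9  2.   1.5] gw 0.0188 gf 25.0
t 7.40 q 0.564 th -0.1625 (-0.161 -0.164 n119,26) x -0.1017 z 0.3072 F [-5.4  2.3  5.8] gw 0.0188 gf 25.0
```

```bash
{ python3 -m jog '[[0,0,-0.13,-0.02,0],[0,0,-0.13,-0.02,0]]' && python3 ctl.py lift \
&& python3 -m jog '[[0,0,-0.13,0,0],[0,0,-0.13,0,0]]' && python3 ctl.py lift \
&& python3 -m jog '[[0,0,-0.13,0,0],[0,0,-0.13,0,0]]' && python3 ctl.py lift \
&& python3 -m jog '[[0,0,-0.13,0.01,0],[0,0,-0.13,0.01,0]]' && python3 ctl.py lift; } | grep '^t '
```

```text
t 7.67 q 0.606 th -0.1625 (-0.161 -0.165 n118,26) x -0.1017 z 0.3074 F [-4.6  1.6  5.9] gw 0.0189 gf 24.9
t 7.93 q 0.645 th -0.1576 (-0.159 -0.155 n120,25) x -0.1017 z 0.3074 F [-5.7  2.7  6.5] gw 0.0190 gf 24.9
t 8.20 q 0.685 th -0.1604 (-0.160 -0.161 n119,27) x -0.1017 z 0.3072 F [-4.5  1.8  6. ] gw 0.0190 gf 25.0
t 8.47 q 0.725 th -0.1611 (-0.160 -0.164 n120,26) x -0.1017 z 0.3068 F [-4.8  1.8  6.4] gw 0.0186 gf 25.0
```

```bash
{ python3 -m jog '[[0,0,-0.13,0.01,0],[0,0,-0.13,0.01,0]]' && python3 ctl.py lift \
&& python3 -m jog '[[0,0,-0.13,0.02,0],[0,0,-0.13,0.02,0]]' && python3 ctl.py lift \
&& python3 -m jog '[[0,0,-0.13,0.02,0],[0,0,-0.13,0.03,0]]' && python3 ctl.py lift \
&& python3 -m jog '[[0,0,-0.13,0.03,0],[0,0,-0.13,0.03,0]]' && python3 ctl.py lift; } | grep '^t '
```

```text
t 8.73 q 0.764 th -0.1539 (-0.156 -0.150 n121,26) x -0.1017 z 0.3062 F [-5.   0.9  6.1] gw 0.0187 gf 25.0
t 9.00 q 0.804 th -0.1352 (-0.136 -0.134 n122,26) x -0.1017 z 0.3054 F [-4.6  1.3  6.3] gw 0.0193 gf 25.0
```

The beam lifted at q≈0.75. Now an estimator and planner. It only prints numbers; I type the rows.

```bash
cat > est.py <<'E'
from ctl import *
from scipy.linalg import expm, solve_discrete_are
J,K,C,S=.063,.285,.012,.25
A=np.array([[0,1,0],[(K-S)/J,-C/J,-S/J],[0,0,0]]);B=np.array([0,S/J,0])
def est():
    L=load();L=L[L[:,0]>8.4];L=L[np.r_[True,np.diff(L[:,0])>0]];tn,qn,_,_=qnow()
    x=np.array([-.16,0,.72]);P=np.diag([1e-6,1e-6,.05**2]);H=np.array([[1.,0,0]]);t=L[0,0];h=1/240
    tq=np.r_[L[:,0],tn];qq=np.r_[L[:,1],qn];res=[]
    for te,th in list(L[1:,[0,2]])+[(tn,None)]:
        n=max(1,round((te-t)/h));d=(te-t)/n;F=np.eye(3)+A*d
        for i in range(n):
            x=F@x+B*np.interp(t+(i+.5)*d,tq,qq)*d
            if x[0]<=-.16 and x[1]<0: x[0]=-.16;x[1]=0
            P=F@P@F.T+np.diag([0,.03**2,.008**2])*d
        t=te
        if th is not None:
            s=P[0,0]+.003**2;G=P[:,0]/s;e=th-x[0];res.append(e);x=x+G*e;P=P-np.outer(G,P[0])
    return x,np.sqrt(np.diag(P)),res[-4:],qn
def plan(T=.42,ref=0.):
    x,s,res,q=est();print("th %.4f w %.4f qb %.3f +- %s res %s"%(*x,np.round(s,4),np.round(res,4)))
    M=expm(np.block([[A[:2,:2],B[:2,None]],[np.zeros((1,3))]])*T);Ad,Bd=M[:2,:2],M[:2,2:]
    X=solve_discrete_are(Ad,Bd,np.diag([1,.3]),np.array([[.5]]));g=np.linalg.solve(.5+Bd.T@X@Bd,Bd.T@X@Ad)[0]
    qt=x[2]-g@(x[:2]-[ref,0])-(K-S)/S*ref
    for n in (0,1,2,3): y=x[:2].copy()
    y=x[:2]
    for i in range(4): y=Ad@y+Bd[:,0]*((qt if i==0 else x[2]-g@y)-x[2]);print("  pred th %.3f w %.3f"%tuple(y),end="")
    print("\n q %.4f -> target %.4f  gains %s"%(q,qt,np.round(g,2)));rows(qt,2)
if __name__=="__main__":
    meas(int(sys.argv[1])); plan(*map(float,sys.argv[2:]))
E
python3 est.py 1
```

```text
t 9.05 q 0.802 th -0.1340 (-0.135 -0.133 n124,25) x -0.1017 z 0.3054 F [-4.2  1.8  6.1] gw 0.0187 gf 25.0
th -0.1250 w 0.1363 qb 0.697 +- [0.0027 0.0187 0.0128] res [ 0.0004 -0.0025 -0.0006 -0.0051]
  pred th -0.073 w 0.113  pred th -0.036 w 0.065  pred th -0.016 w 0.032  pred th -0.007 w 0.014
 q 0.8023 -> target 0.7023  gains [0.72 0.62]
  row [ 0.005  0.334 -0.175]
  row [ 0.005  0.336 -0.034]
```

```bash
python3 -m jog '[[0,0,0.28,-0.06,0],[0,0,0.28,-0.04,0],[0,0,0,0,0]]'>/dev/null; python3 est.py 2
```

```text
t 9.40 q 0.706 th -0.0808 (-0.081 -0.081 n125,26) x -0.1017 z 0.3071 F [-5.3  1.3  5.7] gw 0.0188 gf 25.0
th -0.0732 w 0.1475 qb 0.698 +- [0.0028 0.0177 0.0104] res [-0.0006 -0.0051 -0.0016 -0.0004]
  pred th -0.030 w 0.063  pred th -0.011 w 0.025  pred th -0.004 w 0.010  pred th -0.001 w 0.003
 q 0.7057 -> target 0.6598  gains [0.72 0.62]
  row [ 0.005  0.155 -0.135]
  row [ 0.005  0.155 -0.007]
```

```bash
python3 -m jog '[[0,0,0.16,-0.02,0],[0,0,0.16,0,0],[0,0,0,0,0]]'>/dev/null; python3 est.py 2
```

```text
t 9.75 q 0.658 th -0.0348 (-0.035 -0.035 n122,28) x -0.1017 z 0.3074 F [-4.8  0.7  5.7] gw 0.0190 gf 25.0
th -0.0281 w 0.0936 qb 0.697 +- [0.0027 0.0175 0.0095] res [-0.0016 -0.0004  0.0044 -0.0038]
  pred th -0.004 w 0.023  pred th 0.001 w 0.003  pred th 0.002 w -0.001  pred th 0.001 w -0.001
 q 0.6577 -> target 0.6595  gains [0.72 0.62]
  row [ 0.005 -0.006 -0.126]
  row [ 0.005 -0.006  0.   ]
```

```bash
python3 -m jog '[[0,0,0,0,0],[0,0,0,0,0],[0,0,0,0,0]]'>/dev/null; python3 est.py 2
```

```text
t 10.10 q 0.659 th -0.0042 (-0.006 -0.000 n122,29) x -0.1017 z 0.3074 F [-4.   2.   5.9] gw 0.0187 gf 25.0
th -0.0034 w 0.0413 qb 0.695 +- [0.0027 0.0173 0.0091] res [ 0.0044 -0.0038  0.0007  0.0033]
  pred th 0.005 w 0.002  pred th 0.005 w -0.005  pred th 0.003 w -0.004  pred th 0.001 w -0.002
 q 0.6590 -> target 0.6722  gains [0.72 0.62]
  row [ 0.005 -0.044 -0.126]
  row [ 0.005 -0.044  0.002]
```

```bash
python3 -m jog '[[0,0,-0.045,0,0],[0,0,-0.045,0,0],[0,0,0,0,0]]'>/dev/null; python3 est.py 3
```

```text
t 10.50 q 0.674 th 0.0044 (0.004 0.006 n117,26) x -0.1017 z 0.3073 F [-4.   1.7  5.8] gw 0.0187 gf 25.0
th 0.0051 w 0.0030 qb 0.695 +- [0.0025 0.0173 0.009 ] res [ 0.0033 -0.0001  0.0019 -0.0009]
  pred th 0.005 w -0.005  pred th 0.003 w -0.004  pred th 0.001 w -0.002  pred th 0.001 w -0.001
 q 0.6737 -> target 0.6894  gains [0.72 0.62]
  row [ 0.005 -0.053 -0.124]
  row [ 0.005 -0.053  0.003]
```

```bash
python3 -m jog '[[0,0,-0.05,0,0],[0,0,-0.05,0,0],[0,0,0,0,0]]'>/dev/null; python3 est.py 3
```

```text
t 10.90 q 0.691 th 0.0061 (0.006 0.007 n120,27) x -0.1017 z 0.3072 F [-5.5  0.9  3.3] gw 0.0191 gf 25.0
th 0.0040 w -0.0050 qb 0.694 +- [0.0025 0.0171 0.0089] res [-0.0009 -0.0006 -0.0004  0.0034]
  pred th 0.002 w -0.004  pred th 0.001 w -0.002  pred th 0.000 w -0.001  pred th 0.000 w -0.000
 q 0.6907 -> target 0.6942  gains [0.72 0.62]
  row [ 0.005 -0.012 -0.125]
  row [ 0.005 -0.012  0.001]
```

```bash
python3 -m jog '[[0,0,-0.02,0,0],[0,0,0,0,0],[0,0,0,0,0],[0,0,0,0,0],[0,0,0,0,0]]'>/dev/null; python3 est.py 3 0.6
```

```text
t 11.47 q 0.694 th 0.0055 (0.008 0.002 n119,28) x -0.1017 z 0.3072 F [-3.7  1.5  5.2] gw 0.0186 gf 25.0
th 0.0072 w 0.0058 qb 0.692 +- [0.0025 0.018  0.0089] res [ 0.0034  0.0052  0.0015 -0.0025]
  pred th 0.006 w -0.008  pred th 0.003 w -0.005  pred th 0.001 w -0.002  pred th 0.000 w -0.000
 q 0.6938 -> target 0.6852  gains [0.56 0.51]
  row [ 0.005  0.029 -0.127]
  row [ 0.005  0.029 -0.002]
```

```bash
python3 -m jog '[[0,0,0.06,0,0],[0,0,0,0,0],[0,0,0,0,0],[0,0,0,0,0],[0,0,0,0,0]]'>/dev/null; python3 est.py 3 0.6
```

```text
t 12.03 q 0.684 th 0.0123 (0.012 0.014 n119,29) x -0.1017 z 0.3072 F [-4.9  1.3  5.4] gw 0.0188 gf 25.0
th 0.0116 w 0.0045 qb 0.691 +- [0.0025 0.018  0.0089] res [-0.0025  0.0006  0.0013  0.0017]
  pred th 0.009 w -0.012  pred th 0.004 w -0.006  pred th 0.001 w -0.002  pred th 0.000 w -0.001
 q 0.6841 -> target 0.6819  gains [0.56 0.51]
  row [ 0.005  0.007 -0.127]
  row [ 0.005  0.007 -0.   ]
```

```bash
python3 -m jog '[[0,0,0.08,0,0],[0,0,0,0,0],[0,0,0,0,0],[0,0,0,0,0],[0,0,0,0,0]]'>/dev/null; python3 est.py 3 0.5
```

```text
t 12.60 q 0.672 th 0.0052 (0.007 0.002 n122,27) x -0.1017 z 0.3073 F [-5.2  1.1  6.9] gw 0.0190 gf 25.0
th 0.0061 w -0.0269 qb 0.691 +- [0.0025 0.018  0.0089] res [ 0.0017 -0.0034  0.0075 -0.0039]
  pred th -0.001 w -0.003  pred th -0.001 w 0.001  pred th -0.001 w 0.001  pred th -0.000 w 0.001
 q 0.6719 -> target 0.7024  gains [0.64 0.57]
  row [ 0.005 -0.103 -0.122]
  row [ 0.005 -0.103  0.007]
```

```bash
python3 -m jog '[[0,0,-0.09,0,0],[0,0,-0.08,0,0],[0,0,0,0,0],[0,0,0,0,0]]'>/dev/null; python3 est.py 3 0.5
```

```text
t 13.08 q 0.700 th 0.0015 (0.004 -0.003 n121,29) x -0.1017 z 0.3071 F [-5.1  0.8  5.5] gw 0.0187 gf 25.0
th 0.0025 w -0.0011 qb 0.687 +- [0.0025 0.0175 0.0089] res [-0.0039  0.0074  0.0021 -0.0019]
  pred th 0.002 w -0.002  pred th 0.001 w -0.001  pred th 0.000 w -0.001  pred th 0.000 w -0.000
 q 0.6995 -> target 0.6863  gains [0.64 0.57]
  row [ 0.005  0.045 -0.128]
  row [ 0.005  0.045 -0.003]
```

```bash
python3 -m jog '[[0,0,0.09,0,0],[0,0,0,0,0],[0,0,0,0,0],[0,0,0,0,0]]'>/dev/null; python3 est.py 3 0.5
```

```text
t 13.57 q 0.685 th 0.0058 (0.005 0.007 n121,29) x -0.1017 z 0.3072 F [-5.   1.1  5.2] gw 0.0186 gf 25.0
th 0.0073 w 0.0087 qb 0.686 +- [0.0025 0.0175 0.0089] res [-0.0019  0.0038 -0.001  -0.002 ]
  pred th 0.007 w -0.008  pred th 0.004 w -0.006  pred th 0.002 w -0.003  pred th 0.001 w -0.001
 q 0.6849 -> target 0.6769  gains [0.64 0.57]
  row [ 0.005  0.027 -0.128]
  row [ 0.005  0.027 -0.001]
```

```bash
python3 -m jog '[[0,0,0.065,0,0],[0,0,0,0,0],[0,0,0,0,0],[0,0,0,0,0]]'>/dev/null; python3 est.py 3 0.5
```

```text
t 14.05 q 0.675 th -0.0027 (0.001 -0.010 n122,27) x -0.1017 z 0.3073 F [-4.8  1.8  6.4] gw 0.0185 gf 25.0
th -0.0015 w -0.0310 qb 0.691 +- [0.0025 0.0175 0.0089] res [-0.002  -0.0069  0.0023 -0.0049]
  pred th -0.008 w 0.005  pred th -0.005 w 0.007  pred th -0.002 w 0.004  pred th -0.001 w 0.002
 q 0.6751 -> target 0.7097  gains [0.64 0.57]
  row [ 0.005 -0.116 -0.12 ]
  row [ 0.005 -0.116  0.009]
```

```bash
sed -i 's/\[0,.03\*\*2,.008\*\*2\]/[0,.01**2,.004**2]/' est.py; python3 -c "
from est import *
plan(.5)"
```

```text
th -0.0002 w -0.0226 qb 0.689 +- [0.0021 0.0086 0.0041] res [-0.0014 -0.0076  0.0007 -0.0058]
  pred th -0.005 w 0.003  pred th -0.003 w 0.004  pred th -0.001 w 0.002  pred th -0.001 w 0.001
 q 0.6751 -> target 0.7024  gains [0.64 0.57]
  row [ 0.005 -0.092 -0.122]
  row [ 0.005 -0.092  0.006]
```

```bash
python3 -m jog '[[0,0,-0.09,0,0],[0,0,-0.08,0,0],[0,0,0,0,0]]'>/dev/null; python3 est.py 4 0.5
```

```text
t 14.50 q 0.702 th 0.0019 (-0.001 0.007 n122,28) x -0.1017 z 0.3071 F [-4.   1.1  5.4] gw 0.0186 gf 25.0
th 0.0026 w 0.0132 qb 0.685 +- [0.002  0.0085 0.0041] res [ 0.0084  0.0029  0.001  -0.0001]
  pred th 0.005 w -0.004  pred th 0.003 w -0.004  pred th 0.001 w -0.002  pred th 0.000 w -0.001
 q 0.7018 -> target 0.6760  gains [0.64 0.57]
  row [ 0.005  0.087 -0.131]
  row [ 0.005  0.087 -0.005]
```

```bash
python3 -m jog '[[0,0,0.08,0,0],[0,0,0.07,0,0],[0,0,0,0,0]]'>/dev/null; python3 est.py 4 0.5
```

```text
t 14.95 q 0.678 th 0.0049 (0.002 0.011 n123,29) x -0.1017 z 0.3073 F [-5.5  1.8  5.6] gw 0.0190 gf 25.0
th 0.0038 w -0.0005 qb 0.687 +- [0.002  0.0084 0.0041] res [-0.0057  0.0001  0.0008  0.0017]
  pred th 0.003 w -0.004  pred th 0.001 w -0.002  pred th 0.001 w -0.001  pred th 0.000 w -0.000
 q 0.6781 -> target 0.6846  gains [0.64 0.57]
  row [ 0.005 -0.022 -0.126]
  row [ 0.005 -0.022  0.001]
```

```bash
python3 -m jog '[[0,0,-0.045,0,0],[0,0,0,0,0],[0,0,0,0,0]]'>/dev/null; python3 est.py 4 0.5
```

```text
t 15.40 q 0.686 th 0.0023 (0.001 0.004 n119,27) x -0.1017 z 0.3072 F [-5.   0.9  6.4] gw 0.0188 gf 25.0
th 0.0024 w -0.0037 qb 0.687 +- [0.002  0.0084 0.0041] res [-0.0011 -0.0022  0.0058 -0.0004]
  pred th 0.001 w -0.002  pred th 0.000 w -0.001  pred th 0.000 w -0.000  pred th 0.000 w -0.000
 q 0.6857 -> target 0.6871  gains [0.64 0.57]
  row [ 0.004 -0.005 -0.128]
  row [ 0.004 -0.005  0.   ]
```

```bash
python3 -m jog '[[0,0,-0.01,0,0],[0,0,0,0,0],[0,0,0,0,0]]'>/dev/null; python3 est.py 4 0.5
```

```text
t 15.85 q 0.687 th 0.0007 (0.002 -0.001 n120,29) x -0.1017 z 0.3072 F [-5.5  1.2  5.9] gw 0.0190 gf 25.0
th 0.0002 w -0.0044 qb 0.687 +- [0.002  0.0084 0.0041] res [ 0.0012 -0.003  -0.0002  0.0004]
  pred th -0.001 w 0.000  pred th -0.001 w 0.001  pred th -0.000 w 0.000  pred th -0.000 w 0.000
 q 0.6868 -> target 0.6892  gains [0.64 0.57]
  row [ 0.004 -0.008 -0.128]
  row [ 0.004 -0.008  0.001]
```

```bash
python3 -m jog '[[0,0,-0.015,0,0],[0,0,0,0,0],[0,0,0,0,0]]'>/dev/null; python3 est.py 4 0.5
```

```text
t 16.30 q 0.689 th -0.0005 (0.002 -0.005 n120,30) x -0.1017 z 0.3072 F [-5.1  1.7  5. ] gw 0.0190 gf 25.0
th 0.0014 w 0.0033 qb 0.686 +- [0.002  0.0084 0.0041] res [ 0.0025  0.0022 -0.0011 -0.0025]
  pred th 0.002 w -0.002  pred th 0.001 w -0.001  pred th 0.000 w -0.001  pred th 0.000 w -0.000
 q 0.6894 -> target 0.6834  gains [0.64 0.57]
  row [ 0.004  0.02  -0.129]
  row [ 0.004  0.02  -0.001]
```

```bash
python3 -m jog '[[0,0,0.03,0,0],[0,0,0,0,0],[0,0,0,0,0],[0,0,0,0,0]]'>/dev/null; python3 est.py 5 0.5; python3 - <<'E'
from ctl import *
t=read_camera("top");s=read_camera("side")
b=np.hstack([cv2.resize(c["color"][y:y+130,x:x+130],None,fx=3,fy=3,interpolation=cv2.INTER_CUBIC) for c,x,y in((s,200,135),(t,215,145))])
cv2.imwrite("pics/e.png",b[:,:,::-1])
E
```

```text
t 16.88 q 0.684 th -0.0016 (0.001 -0.006 n121,29) x -0.1017 z 0.3072 F [-4.2  0.9  5.8] gw 0.0190 gf 25.0
th 0.0030 w -0.0014 qb 0.687 +- [0.002  0.0085 0.0041] res [ 0.0008  0.0004 -0.0026 -0.0067]
  pred th 0.002 w -0.003  pred th 0.001 w -0.002  pred th 0.000 w -0.001  pred th 0.000 w -0.000
 q 0.6844 -> target 0.6861  gains [0.64 0.57]
  row [ 0.005 -0.006 -0.126]
  row [ 0.005 -0.006  0.   ]
```

View pics/e.png

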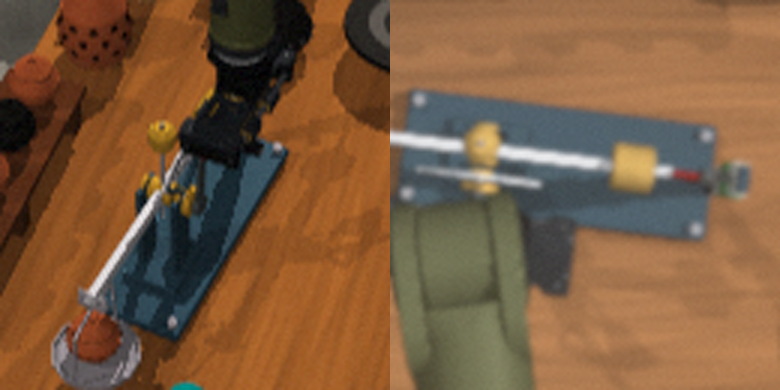

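The bob now stands over the pivot at top px (246,194), the beam is level, the gripper holds the grip, and the jar is in the pan. One last nudge and check.

```bash
python3 -m jog '[[0,0,-0.015,0,0],[0,0,0,0,0],[0,0,0,0,0]]'>/dev/null; python3 est.py 5 0.5
```

```text
t 17.48 q 0.687 th 0.0064 (0.003 0.014 n120,29) x -0.1017 z 0.3072 F [-4.8  1.8  5.8] gw 0.0192 gf 25.0
th 0.0039 w 0.0024 qb 0.686 +- [0.002  0.0085 0.0041] res [ 0.0043 -0.0021 -0.0016  0.0038]
  pred th 0.003 w -0.004  pred th 0.002 w -0.003  pred th 0.001 w -0.001  pred th 0.000 w -0.001
 q 0.6869 -> target 0.6822  gains [0.64 0.57]
  row [ 0.005  0.016 -0.127]
  row [ 0.005  0.016 -0.001]
```

```bash
python3 -m jog '[[0,0,0.03,0,0],[0,0,0,0,0],[0,0,0,0,0]]'>/dev/null; python3 est.py 4 0.5; python3 -c "
from cell import env
print(env.sign_off())"
```

```text
t 17.93 q 0.682 th -0.0003 (0.000 -0.001 n121,29) x -0.1017 z 0.3072 F [-4.5  1.9  5.3] gw 0.0187 gf 25.0
th 0.0013 w -0.0088 qb 0.688 +- [0.002  0.0083 0.0041] res [-0.0018  0.0011 -0.001  -0.0031]
  pred th -0.001 w -0.000  pred th -0.001 w 0.001  pred th -0.000 w 0.001  pred th -0.000 w 0.000
 q 0.6818 -> target 0.6916  gains [0.64 0.57]
  row [ 0.005 -0.033 -0.125]
  row [ 0.005 -0.033  0.002]
the job is handed in; nothing more can be done
None
```

I handed the job in at 17.9 s with the grip still held. The measured pointer floated inside the green band for about 8 s and the beam touched no stop after lifting; at hand-in the tilt was about 0.001 rad with almost no motion (balance near lever 0.69 rad), and no verdict was shown.

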